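# Weigh two grinding jars against each other and seat the fuller one on the mill drive

### The job

One of the two closed grinding jars has its full charge of steel balls, the other has not: let go of one on each pan of the balance to find out which is heavier. Then put the heavier jar into the cup of the mill drive, pressing lightly and turning it until its slots drop over the drive pins and it sits fully home, and leave the lighter one standing on its pan. Handle the balance and the drive gently and leave everything else alone.

Things in the scene. Friction and masses are not known exactly. Their poses are not given: they have to be found in the camera images.
- jar_1: One of two closed steel grinding jars, exactly alike: knurled aluminium cap, 44.4 mm across, 64.5 mm tall. Origin at the centre of its underside, z up. One (0.6 to 0.75 kg) holds the full charge of balls, the other 0.4 to 0.52 kg; neither looks nor name tell which
- jar_2: The other jar, the same in every dimension. Under each jar two slots, 11 mm wide and 6.5 mm deep, cross at right angles along its own x and y axes, between four feet, so that it fits the mill's drive at every quarter turn
- balance: Equal-arm balance: grey base 100 x 290 mm, beam along its y axis, centre column with a white scale plate (top 114 mm above the bench) and a pointer. Origin at the centre of its underside, +y towards the pan called left. No lock: the beam swings freely and the pans stay level
- pan_left_top (a point): Centre of the upper face of the round steel pan at the balance's +y end: 95 mm across inside a 3 mm rim, 88 mm above the bench when the beam is level; the beam's stops let it move 9 mm down or up. Empty, the beam floats level; about 0.5 N on a pan takes it to the stop, and there it is hard
- pan_right_top (a point): The same for the pan at the balance's -y end; the pan centres are 210 mm apart
- beam (a joint): Tilt of the balance beam in rad: 0 level, positive when the left (+y) pan is down, about +0.086 or -0.086 at the stops; it is damped and swings over in 1 to 2 s
- mill: Drive unit of a small ball mill: white housing 130 x 150 mm, 46 mm high, black front panel, a steel cup on its top. Origin at the centre of its underside. In the cup a drive with a cross of two round pins (33 mm long, 6 mm thick, tops 6 mm above the cup's floor) fits the slots under a jar; its motor holds it against light turning, at whatever angle it last stopped (not reported)
- mill_seat (a point): Centre of the cup's floor, 46 mm above the bench; the cup is 15 mm deep, 47 mm wide inside, flaring to 53 mm over its top 5 mm. A jar whose slots miss the pins stands on them 6 mm too high; turned there under a light push it drops over them within a quarter turn (play about 0.1 rad either way). Home, the jar's origin is at this point within 2 mm
- specimen_cup: Bystander: lidded specimen cup, 61 mm across, 64 mm tall, origin at its underside
- tape_roll: Bystander: roll of tape, 62 mm across, 19 mm high
- timer: Bystander: bench timer with a dial, 62 x 62 x 44 mm
- marker: Bystander: marker pen lying down, 139 mm long, 12 mm thick
- forceps: Bystander: steel forceps lying down, 122 mm long
- stain_bottle: Bystander: brown dropper bottle, 31 mm across, 90 mm tall
- cartridge: Bystander: flat white test cartridge, 20 x 70 x 8 mm

How it is judged (in metres and radians):
On the way:
1. one jar stands free on each pan and the beam has come to rest against a stop, the heavier jar's pan down (((horizontal distance between jar_1 and pan_left_top below 0.03 m and z of jar_1 in the frame of pan_left_top between -0.004 and 0.004 m and angle between each of jar_1, jar_2's own z axis and vertical below 0.08 rad and contact force between the fingers and jar_1 below 0.1 N and horizontal distance between jar_2 and pan_right_top below 0.03 m and z of jar_2 in the frame of pan_right_top between -0.004 and 0.004 m and contact force between the fingers and jar_2 below 0.1 N) or (horizontal distance between jar_2 and pan_left_top below 0.03 m and z of jar_2 in the frame of pan_left_top between -0.004 and 0.004 m and angle between each of jar_2, jar_1's own z axis and vertical below 0.08 rad and contact force between the fingers and jar_2 below 0.1 N and horizontal distance between jar_1 and pan_right_top below 0.03 m and z of jar_1 in the frame of pan_right_top between -0.004 and 0.004 m and contact force between the fingers and jar_1 below 0.1 N)) and velocity of joint beam between -0.05 and 0.05 rad/s and (value of joint beam above 0.06 rad or value of joint beam below -0.06 rad)), for 0.3 s.
At the end, for the whole second after the job is handed in: The heavier jar is upright, at rest and home over the drive pins (within 3 mm of the cup's axis, under 2.5 mm above its floor); the lighter one (under 5.5 N on the pan) stands upright and at rest within 30 mm of a pan's centre; both are let go (((horizontal distance between jar_1 and mill_seat below 0.003 m and z of jar_1 in the frame of mill_seat below 0.0025 m and angle between jar_1's own z axis and vertical below 0.05 rad and linear speed of each of jar_1, jar_2 below 0.02 m/s and contact force between the fingers and jar_1 below 0.1 N and ((horizontal distance between jar_2 and pan_left_top below 0.03 m and z of jar_2 in the frame of pan_left_top between -0.004 and 0.004 m and angle between jar_2's own z axis and vertical below 0.08 rad and contact force between the fingers and jar_2 below 0.1 N) or (horizontal distance between jar_2 and pan_right_top below 0.03 m and z of jar_2 in the frame of pan_right_top between -0.004 and 0.004 m and angle between jar_2's own z axis and vertical below 0.08 rad and contact force between the fingers and jar_2 below 0.1 N)) and contact force between jar_2 and balance below 5.5 N) or (horizontal distance between jar_2 and mill_seat below 0.003 m and z of jar_2 in the frame of mill_seat below 0.0025 m and angle between jar_2's own z axis and vertical below 0.05 rad and linear speed of each of jar_2, jar_1 below 0.02 m/s and contact force between the fingers and jar_2 below 0.1 N and ((horizontal distance between jar_1 and pan_left_top below 0.03 m and z of jar_1 in the frame of pan_left_top between -0.004 and 0.004 m and angle between jar_1's own z axis and vertical below 0.08 rad and contact force between the fingers and jar_1 below 0.1 N) or (horizontal distance between jar_1 and pan_right_top below 0.03 m and z of jar_1 in the frame of pan_right_top between -0.004 and 0.004 m and angle between jar_1's own z axis and vertical below 0.08 rad and contact force between the fingers and jar_1 below 0.1 N)) and contact force between jar_1 and balance below 5.5 N))); the robot touches nothing.
It fails at once if a jar, or the hand, is pressed on the mill drive or its cup with more than 60 N (contact force between anything else and mill above 60 N).
It fails at once if the balance is loaded or struck with more than 35 N (contact force between anything else and balance above 35 N).
It fails at once if a jar is tipped over (angle between any of jar_1, jar_2's own z axis and vertical above 0.5 rad).
It fails at once if a bystander is shifted by more than 25 mm (distance of any of specimen_cup, tape_roll, timer, marker, forceps, stain_bottle, cartridge from where it was at the start of the episode above 0.025 m).
It also fails if it takes over 72 s, if anything falls off the work surface, if the arm or the gripper's body presses on something with over 40 N, if the wrist force passes 120 N, or if a joint passes its speed limit or range.

### The arm

A 7-joint arm with a two-finger parallel gripper is mounted at the origin on a cart in front of the work surface, level with it; the furniture and walls round the work are solid. World frame = base frame: x ahead of the robot, y to its left, z up, the work surface at z = 0. Lengths are in mm, angles in rad, forces in N, time in s.
With the tool pointing down it reaches from about 425 to 925 mm from the base axis. Payload 6.8 kg.
Tool frame: the origin (TCP) lies between the finger pads; the fingertips stand 25 mm ahead of it and the grasp point (between the pads) lies 6 mm ahead of it; z points along the fingers, y is the line along which they close (so a half turn about z gives the same grasp; the last joint's range is limited). The gripper opens to 85 mm and grips with 20 to 120 N. Pads are 22 mm wide; open, the fingers measure 114 mm over their backs; the gripper's body (76 mm by 85 mm) begins 54 mm behind the grasp point. The pads swing forward as they close: fully open they stand 13 mm farther back than shut.
Start: joints at [-1.408, 0.477, 0.022, 1.555, -0.011, 1.109, -0.083], TCP at [180.56, 650.419, 256.308] pointing down, gripper open.
Joint ranges: [-2.96, 2.96], [-0.34, 2.1], [-1.41, 1.46], [0.24, 2.44], [-1.37, 4.51], [0.17, 1.92], [-2.96, 2.96]. Speed limits (rad/s): [2.39, 2.39, 3.14, 3.14, 3.14, 3.14, 3.14].

### API

Orientations are given as a unit quaternion [w, x, y, z].
In Python, from plant import env, eyes gives the robot as it stands. Calls block until the motion is done:
- env.move_ptp(position, orientation): joint-space move of the TCP to a pose.
- env.move_straight(position, v=150, attitude=None, until_force=None): straight line of the TCP; attitude=None keeps the orientation; v is the mean speed in mm/s. With until_force (N) it stops when the force on the tool has changed by that much, and returns True; else False.
- env.goto_joints(angles): joint-space move.
- env.command_gripper(opening): finger opening in mm; the grip force is fixed at half the most; returns when the fingers have stopped.
- env.dwell(seconds).
- env.solve_ik(position, orientation): joint angles nearest the present ones, or None.
- env.get_state(): the state.
- eyes.grab_frame(name): name is "side" or "top" or "wrist"; returns (picture, depth): 420x560x3 uint8, blue, green, red; 420x560 float32, mm along the optical axis (not along the pixel's ray), 0 where there is no reading.
- eyes.camera_info(name): a dict with "fx", "fy", "cx", "cy" (pixels), "R" (3x3) and "t" (3): a world point X has camera coordinates R X + t; the wrist camera has in their place "tool_from_camera" (4x4, takes a point from camera to tool coordinates, whose origin is the TCP and whose axes are the flange's). Camera axes: x right, y down, z forward; pixel columns grow to the right and rows downward; lengths in mm; the calibration is good to about 2 mm. A picture is of the moment at which its call begins: read the wrist's pose just before it. camera_info takes no time and is no camera call.
A pose or a line that the arm cannot do raises env.Unreachable and nothing moves.
- env.hand_in(): hands the job in; it is judged then, once.
The state is a dict: "t": time; "joints": joint angles; "qvel": joint speeds; "joint_torque": joint torques, N m; "tcp_pos": TCP position; "orientation": TCP orientation; "force": force on the tool from outside, world axes, zero at the start; "moment": the same for the moment, N m; "gripper_width": finger opening in mm; "gripper_force": force on a finger pad.
Only numpy, scipy, OpenCV 4.12 (cv2) and the standard library are available. Lean on these libraries where they do the work, as an engineer would, in place of code of your own. Each camera call takes 0.05 s, during which the arm holds its last target. There are 200 camera calls.

## Working session

There is one attempt and no reset: what is moved stays moved. The work goes in short steps, each a Python script; the robot and the scene stay as the last script left them, time stands still between calls to the robot, and variables do not carry over. Pictures are saved under pics/ and viewed, at most 10 in all, crops included, and the job is handed in when it is done.

```bash
ls; mkdir -p pics; cat > h.py <<'E'
import numpy as np, cv2
from plant import env, eyes
def cloud(name):
    s=env.get_state(); im,d=eyes.grab_frame(name); c=eyes.camera_info(name)
    v,u=np.mgrid[:420,:560]; P=np.stack([(u-c["cx"])/c["fx"]*d,(v-c["cy"])/c["fy"]*d,d],-1)
    if "R" in c: W=(P-np.array(c["t"]))@np.array(c["R"])
    else:
        from scipy.spatial.transform import Rotation as Ro
        T=np.array(c["tool_from_camera"]); q=s["orientation"]
        R=Ro.from_quat([q[1],q[2],q[3],q[0]]).as_matrix()
        W=(P@T[:3,:3].T+T[:3,3])@R.T+np.array(s["tcp_pos"])
    W[d==0]=np.nan
    return im,d,W
E
python3 - <<'E'
from h import *
for n in("top","side"):
    im,d,W=cloud(n); cv2.imwrite(f"pics/{n}0.png",im); np.save(f"{n}0.npy",W)
    c=eyes.camera_info(n); print(n,c["fx"],-np.array(c["R"]).T@np.array(c["t"]),np.array(c["R"])[2])
print(env.get_state())
E
```

```text
pics
top 481.97128538220466 [-658.69199908 -126.73264887 1598.72977517] [ 0.6047521   0.04563089 -0.79510548]
side 394.4620301644826 [ 209.42003769 -953.13277238  868.08615455] [ 0.23681334  0.74005505 -0.62947436]
{'t': 0.1, 'joints': array([-1.40810032,  0.47774016,  0.02233293,  1.55636271, -0.01152298,
        1.10930369, -0.08308603]), 'qvel': array([ 0.00106371, -0.00319295,  0.00111004, -0.0027098 ,  0.0034861 ,
        0.00093591, -0.00038881]), 'joint_torque': array([ 4.42312157e-03, -5.97763181e+01,  1.61369652e+00, -2.81948823e+01,
        1.28342077e-02,  5.06912096e-03,  8.63403130e-06]), 'tcp_pos': array([180.42411495, 649.91908426, 255.40320041]), 'orientation': array([-6.47389432e-05,  1.34968642e-01,  9.90849512e-01, -8.40640786e-04]), 'force': array([ 0.76684791, -0.19868227, -0.82157126]), 'moment': array([ 0.06099959,  0.04619753, -0.07238943]), 'gripper_force': 0.0, 'gripper_width': 85.44422515302499}
```

View pics/top0.png

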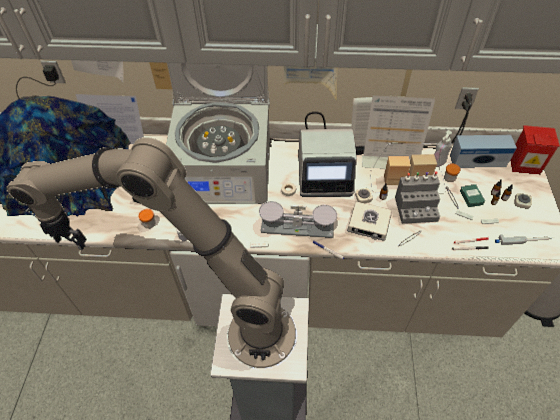

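View pics/side0.png

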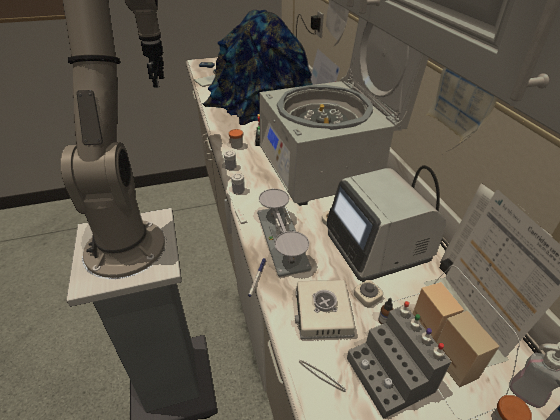

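Top view: balance at (298,218) with its pans at (271,218) and (325,217), and the mill at (370,219). The arm hides the jars in this view. Side view: jars at (230,158) and (237,183), pans at (273,199) and (291,245), mill cup with its pin cross at (325,300), orange-lidded specimen cup at (236,139).

```bash
cat > m.py <<'E'
import numpy as np, cv2
def fit(name,box,z0,z1):
    W=np.load(name+"0.npy"); u0,v0,u1,v1=box; w=W[v0:v1,u0:u1].reshape(-1,3); w=w[(w[:,2]>z0)&(w[:,2]<z1)]
    if len(w)<5: print(name,box,"few",len(w)); return
    c,(a,b),r=cv2.minAreaRect(w[:,:2].astype(np.float32)); print(name,box,len(w),"rect",np.round(c,1),np.round((a,b),1),round(r,1),"circ",np.round(cv2.minEnclosingCircle(w[:,:2].astype(np.float32)),1) if 0 else [np.round(x,1) for x in cv2.minEnclosingCircle(w[:,:2].astype(np.float32))],"z",np.round(np.median(w[:,2]),1))
for b in((220,140,240,172),(228,168,250,198)): fit("side",b,58,72)
fit("side",(222,125,248,150),56,72)
for b in((250,180,291,220),(270,225,312,262)): fit("side",b,80,97)
for b in((255,195,288,240),(308,195,345,240)): fit("top",b,80,97)
for n,b in(("side",(285,270,365,350)),("top",(340,195,395,245))):
    fit(n,b,40,51); fit(n,b,57,66)
for n,b in(("side",(250,180,320,290)),("top",(250,190,350,245))): fit(n,b,106,122); 
E
python3 m.py; python3 - <<'E'
import cv2,numpy as np
s=cv2.imread("pics/side0.png");a=cv2.resize(s[115:265,200:330],(520,600),interpolation=2);b=cv2.resize(s[270:350,285:365],(270,270),interpolation=2)
o=np.zeros((600,790,3),np.uint8);o[:,:520]=a;o[:270,520:]=b;cv2.imwrite("pics/z.png",o)
E
```

```text
side (220, 140, 240, 172) 76 rect [392.6 340.9] [43.4 41.9] 73.9 circ [array([390.6, 341. ]), np.float64(23.3)] z 66.1
side (228, 168, 250, 198) 94 rect [389.9 182.7] [45.6 41.7] 55.8 circ [array([388.8, 184.1]), np.float64(23.9)] z 66.0
side (222, 125, 248, 150) 112 rect [447.2 495.6] [55.7 65.1] 1.1 circ [array([447.2, 496. ]), np.float64(34.9)] z 65.6
side (250, 180, 291, 220) 503 rect [475.    6.8] [210.8  95.8] 69.2 circ [array([515.5,  -8.5]), np.float64(105.5)] z 90.2
side (270, 225, 312, 262) 710 rect [ 470.3 -197. ] [127.8  96.1] 66.8 circ [array([ 458.9, -189.6]), np.float64(70.7)] z 90.1
top (255, 195, 288, 240) 416 rect [492.7   1.8] [140.  95.] 16.2 circ [array([492.6,  12.4]), np.float64(73.4)] z 88.9
top (308, 195, 345, 240) 385 rect [ 466.  -213.7] [97.  95.8] 89.3 circ [array([ 468.7, -215.5]), np.float64(51.0)] z 88.8
side (285, 270, 365, 350) 2340 rect [ 506.3 -394. ] [230.9 176.9] 64.1 circ [array([ 531.6, -406.6]), np.float64(126.4)] z 47.4
side (285, 270, 365, 350) 142 rect [ 541.8 -361. ] [177.   57.9] 34.2 circ [array([ 549.7, -372.6]), np.float64(89.6)] z 61.7
top (340, 195, 395, 245) 754 rect [ 505.2 -401. ] [157.4 171. ] 69.2 circ [array([ 506.6, -402.3]), np.float64(104.5)] z 46.1
top (340, 195, 395, 245) 52 rect [ 488.4 -395.4] [127.8  74.5] 83.4 circ [array([ 477.8, -394.2]), np.float64(69.2)] z 60.6
side (250, 180, 320, 290) 126 rect [527.  -25.2] [221.3  87.9] 46.6 circ [array([556.5, -53.1]), np.float64(110.7)] z 113.1
top (250, 190, 350, 245) 67 rect [519.7 -26.9] [233.9  26.1] 68.2 circ [array([517.1, -25.8]), np.float64(117.1)] z 113.3
```

View pics/z.png

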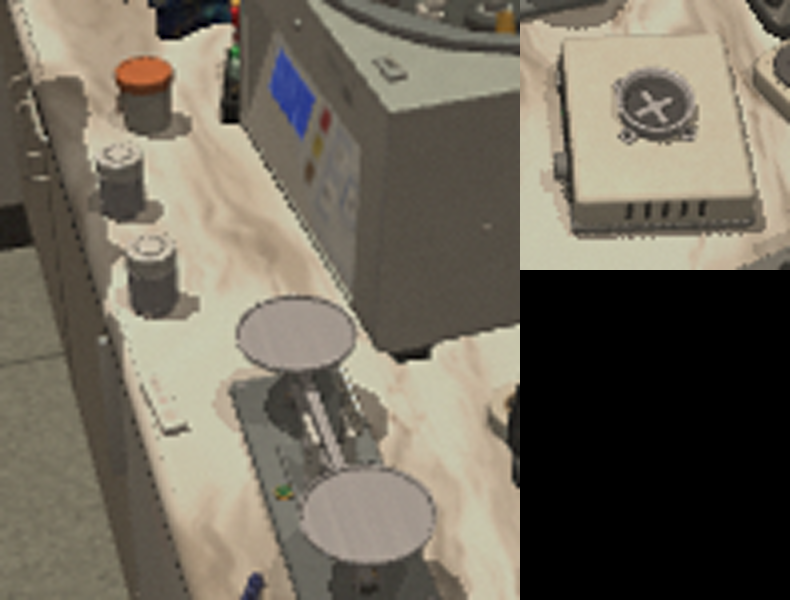

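The crop confirms two upright jars with knurled caps, both pans empty, and a pin cross visible in the mill cup, rotated about 20–25° in the image. Next I'll check IK and look from the wrist above the jars.

```bash
cat >> h.py <<'E'
def Q(deg): a=np.deg2rad(deg)/2; return [0,np.cos(a),np.sin(a),0]
def zc(W,lo,hi,near,rad):  # points in height band near a guess
    m=(W[...,2]>lo)&(W[...,2]<hi)&(np.hypot(W[...,0]-near[0],W[...,1]-near[1])<rad); return W[m],m
def circ(w):
    c,r=cv2.minEnclosingCircle(w[:,:2].astype(np.float32)); e=cv2.minAreaRect(w[:,:2].astype(np.float32)); return np.round(c,1),round(r,1),np.round(e[0],1),np.round(e[1],1),len(w),np.round(np.median(w[:,2]),1)
E
python3 - <<'E'
from h import *
c=eyes.camera_info("wrist"); print(np.round(c["tool_from_camera"],3).tolist(),c["fx"])
for p in ((391,341,48),(389,184,48),(391,341,260),(400,184,260),(490,-6,140),(490,-6,280),(467,-214,140),(467,-214,280),(500,-397,95),(500,-397,280)):
    az=np.degrees(np.arctan2(p[1],p[0]))
    for y in (az+90,az-90,90): 
        j=env.solve_ik(list(p),Q(y)); print(p,round(y),None if j is None else np.round(j,2))
env.move_straight([300,480,330],v=300,attitude=Q(148))
env.move_straight([391,341,330],v=300,attitude=Q(131))
im,d,W=cloud("wrist"); cv2.imwrite("pics/w1.png",im)
for g in((391,341),(389,184)):
    w,m=zc(W,58,72,g,35); print(g,circ(w) if len(w)>9 else len(w))
print(env.get_state()["t"],env.get_state()["force"])
E
```

```text
[[0.001, -0.946, -0.323, 82.909], [1.0, 0.001, 0.0, -0.267], [0.0, -0.323, 0.946, -117.672], [0.0, 0.0, 0.0, 1.0]] 337.8061880917117
(391, 341, 48) 131 [-0.98  0.53  0.17  2.08 -0.17  0.54  0.04]
(391, 341, 48) -49 [-0.51  0.56 -0.41  2.05  0.39  0.6   2.67]
(391, 341, 48) 90 [-1.07  0.55  0.29  2.09 -0.3   0.54 -0.56]
(389, 184, 48) 115 [-0.79  0.45  0.24  2.29 -0.25  0.43  0.1 ]
(389, 184, 48) -65 [-0.36  0.45 -0.27  2.26  0.26  0.46  2.75]
(389, 184, 48) 90 [-0.84  0.45  0.3   2.29 -0.32  0.44 -0.28]
(391, 341, 260) 131 [-1.06  0.22  0.26  1.94 -0.07  1.   -0.05]
(391, 341, 260) -49 [-0.56  0.24 -0.32  1.9   0.09  1.01  2.94]
(391, 341, 260) 90 [-1.18  0.22  0.4   1.94 -0.1   1.   -0.73]
(400, 184, 260) 115 [-0.98  0.07  0.43  2.11 -0.04  0.97 -0.1 ]
(400, 184, 260) -65 [ 0.48  0.25 -1.18  2.03  0.27  1.03  2.75]
(400, 184, 260) 90 [-1.03  0.07  0.49  2.11 -0.04  0.97 -0.52]
(490, -6, 140) 89 [-0.7   0.41  0.72  2.13 -0.4   0.74  0.28]
(490, -6, 140) -91 [-1.01  0.73  1.28  2.14 -0.89  0.97 -2.37]
(490, -6, 140) 90 [-0.7   0.41  0.72  2.13 -0.4   0.74  0.29]
(490, -6, 280) 89 [-0.
[... 499 characters left out ...]
, 280) 90 [-0.51  0.27  0.99  1.95 -0.26  1.05  0.59]
(500, -397, 95) 52 [-0.17  1.06  1.26  1.82 -1.12  1.18  0.81]
(500, -397, 95) -128 [-0.17  1.06  1.26  1.82 -1.12  1.18 -2.34]
(500, -397, 95) 90 [ 0.    0.78  0.85  1.81 -0.73  0.9   1.19]
(500, -397, 280) 52 [-0.2   0.73  1.27  1.67 -0.73  1.3   0.54]
(500, -397, 280) -128 [-0.2   0.73  1.27  1.67 -0.73  1.3  -2.6 ]
(500, -397, 280) 90 [-0.13  0.6   1.06  1.67 -0.56  1.21  1.07]
(391, 341) (array([391.5, 343.8]), 22.9, array([390.9, 343.8]), array([44.5, 44.1]), 1163, np.float64(64.7))
(389, 184) (array([389.1, 185.4]), 22.6, array([389.2, 185.6]), array([43.8, 43.7]), 918, np.float64(64.6))
1.7333 [-0.08135024  1.42147602  0.24087496]
```

```bash
python3 - <<'E'
from h import *
for n in("top","side"):
    W=np.load(n+"0.npy")
    for g in((490,-6),(467,-212)):
        for k in range(4): w,_=zc(W,85,94,g,56); c=circ(w); g=c[2]
        print(n,c)
    for k in range(1): w,_=zc(W,56,66,(500,-397),45); print(circ(w))
    w,_=zc(W,108,118,(478,-108),50); print("plate",circ(w))
env.move_straight([389.2,185.5,200],v=250,attitude=Q(115))
env.move_straight([389.2,185.5,48],v=120)
s0=env.get_state()["force"]
env.command_gripper(40)
s=env.get_state(); print(s["gripper_width"],s["gripper_force"],s["t"])
env.move_straight([389.2,185.5,140],v=120); env.dwell(.3)
s=env.get_state(); print(s["gripper_width"],s["force"]-s0,s["tcp_pos"],s["t"])
E
```

```text
top (array([475.2,  -4.2]), 49.6, array([472.7,  -4.8]), array([94.1, 95.3]), 311, np.float64(89.2))
top (array([ 468.5, -214. ]), 50.5, array([ 466.1, -213.6]), array([94.9, 95.9]), 306, np.float64(89.1))
(array([ 492.6, -401.5]), 35.4, array([ 494.3, -397.2]), array([55.6, 60.4]), 57, np.float64(59.6))
plate (array([ 487. , -109.6]), 27.6, array([ 484.2, -109.2]), array([55.2, 12.6]), 22, np.float64(111.3))
side (array([ 4.719e+02, -2.000e-01]), 49.9, array([471.,   0.]), array([96.8, 96. ]), 469, np.float64(90.2))
side (array([ 463.5, -210. ]), 49.9, array([ 465.3, -209.8]), array([96.9, 95.4]), 689, np.float64(90.1))
(array([ 492.4, -393.8]), 30.0, array([ 493.8, -394.2]), array([57.2, 55.3]), 150, np.float64(61.5))
plate (array([ 484.2, -106.6]), 29.2, array([ 481. , -106.5]), array([58.5,  6.9]), 26, np.float64(114.9))
43.004568666948806 59.73132784522022 4.575
42.81380506817645 [-0.77424319  0.68736582 -6.73880057] [388.99667142 185.24996687 139.54813771] 5.7917
```

```bash
python3 - <<'E'
from h import *
env.move_straight([389.2,185.5,230],v=200)
env.move_straight([460,20,230],v=250,attitude=Q(92))
env.move_straight([466,-212,230],v=250,attitude=Q(65))
env.move_straight([466,-212,143],v=150)
env.dwell(.2)
h=env.move_straight([466,-212,121],v=18,until_force=3.0)
s=env.get_state(); print(h,s["tcp_pos"],s["force"],s["t"])
E
```

```text
True [ 466.05990474 -211.9785182   127.48037975] [-0.13593629  0.15745425  3.24880033] 10.1083
```

```bash
python3 - <<'E'
from h import *
env.command_gripper(85)
env.move_straight([466,-212,240],v=200)
env.move_straight([460,20,240],v=300,attitude=Q(92))
im,d,W=cloud("side")
w,_=zc(W,138,155,(466,-212),40); print("jar on pan",circ(w))
w,_=zc(W,85,102,(472,-3),50); print("left pan",circ(w)); cv2.imwrite("pics/s2.png",im)
env.move_straight([391,343.8,200],v=300,attitude=Q(131))
env.move_straight([391,343.8,48],v=150)
s0=env.get_state()["force"]
env.command_gripper(40)
env.move_straight([391,343.8,140],v=120); env.dwell(.3)
s=env.get_state(); print(s["gripper_width"],s["force"]-s0,s["tcp_pos"],s["t"])
E
```

```text
jar on pan (array([ 464.6, -212.3]), 23.9, array([ 464.9, -214.8]), array([44.3, 41.9]), 168, np.float64(145.3))
left pan (array([472.5,  -1.6]), 48.5, array([472.1,  -1.1]), array([92.7, 95.2]), 432, np.float64(99.2))
42.933356390075424 [ 8.36026326e-01  2.94858456e-03 -5.10112491e+00] [390.83820267 343.57828591 139.5037611 ] 16.4
```

View pics/s2.png

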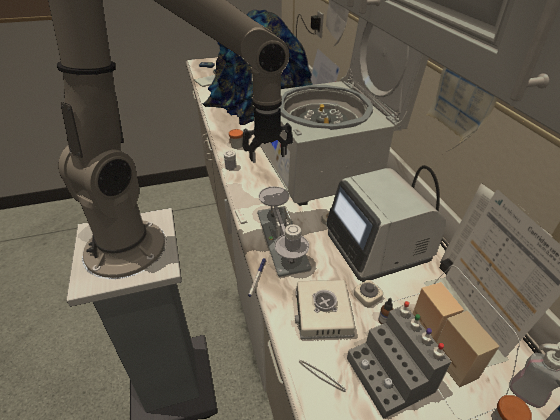

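The first jar is standing on the right pan (292,235), which is down. The left pan (273,197) is up, and the other jar was still at (230,160). Now I'll put the second jar on the left pan.

```bash
python3 - <<'E'
from h import *
env.move_straight([391,343.8,230],v=200)
env.move_straight([430,150,230],v=250,attitude=Q(109))
env.move_straight([472,-2,230],v=250,attitude=Q(90))
env.move_straight([472,-2,154],v=150)
env.dwell(.2)
h=env.move_straight([472,-2,126],v=15,until_force=2.0)
s=env.get_state(); print(h,s["tcp_pos"],s["force"],s["t"])
env.command_gripper(85)
env.move_straight([472,-2,250],v=200)
env.move_straight([466,-120,270],v=250,attitude=Q(78))
env.dwell(1.0)
im,d,W=cloud("side"); cv2.imwrite("pics/s3.png",im)
for g in((466,-212),(472,-2)):
    w,_=zc(W,136,172,g,40); print(circ(w))
im,d,W=cloud("wrist"); cv2.imwrite("pics/w3.png",im)
for g in((466,-212),(472,-2)):
    w,_=zc(W,136,172,g,40); print(circ(w) if len(w)>5 else 0)
w,_=zc(W,56,66,(494,-396),45); print(circ(w) if len(w)>5 else 0)
print(env.get_state()["t"])
E
```

```text
True [472.00713357  -1.93387634 145.40887056] [1.46709463 0.56055723 1.6716354 ] 20.4
(array([ 465. , -212.8]), 24.2, array([ 465.9, -214.3]), array([43.2, 42.5]), 176, np.float64(145.0))
(array([471.8,  -2.9]), 23.7, array([472.1,  -4.3]), array([42.6, 42.3]), 192, np.float64(161.0))
(array([ 466. , -212.2]), 22.9, array([ 466. , -211.7]), array([44.6, 44.2]), 1978, np.float64(143.7))
(array([472.2,  -2.5]), 22.8, array([471.7,  -4.5]), array([41.1, 44.9]), 4536, np.float64(161.8))
(array([ 494.4, -394.4]), 29.8, array([ 499.2, -390.3]), array([44.2, 58.8]), 338, np.float64(60.2))
23.3
```

The right pan is down (jar top at 144 mm) and the left pan is up (161.5 mm), so the jar on the right is heavier. That matches the wrist force of 6.7 N against 5.1 N. Next I'll look at the mill from close up.

```bash
python3 - <<'E'
from h import *
env.move_straight([480,-300,270],v=250,attitude=Q(70))
env.move_straight([494,-396,200],v=250,attitude=Q(70))
im,d,W=cloud("wrist"); cv2.imwrite("pics/w4.png",im); np.save("w4.npy",W)
g=(494,-396)
w,_=zc(W,59,63.5,g,42); r=np.hypot(w[:,0]-g[0],w[:,1]-g[1]); print(circ(w))
A=np.c_[w[:,:2],np.ones(len(w))]; x=np.linalg.lstsq(A,-(w[:,:2]**2).sum(1),rcond=None)[0]; print("lsq",-x[:2]/2)
w,_=zc(W,44,47.5,g,25); print("floor",circ(w))
w,_=zc(W,48.5,54,g,20); print("pins",circ(w)); c=w[:,:2].mean(0); v=w[:,:2]-c
v=v[np.hypot(*v.T)>7]; a=np.arctan2(v[:,1],v[:,0]); print(c,"pin angle deg",np.degrees(np.angle(np.exp(4j*a).mean()))/4)
for y in range(-30,181,15):
    j=env.solve_ik([494,-396,100],Q(y)); print(y,None if j is None else np.round(j,2))
print(env.get_state()["t"])
E
```

```text
(array([ 493.4, -395. ]), 29.7, array([ 493.2, -395.1]), array([58.2, 58.3]), 1094, np.float64(60.8))
lsq [ 493.34087258 -394.80014646]
floor (array([ 493. , -395.6]), 23.4, array([ 492.6, -396. ]), array([45.1, 45.6]), 1492, np.float64(46.7))
pins (array([ 493.9, -393.4]), 17.4, array([ 492.6, -391. ]), array([30.8, 29.9]), 501, np.float64(51.6))
[ 493.55760188 -394.10598285] pin angle deg 10.812744391696748
-30 [-0.09  0.87  1.03  1.83 -0.89  1.   -0.77]
-15 [-0.06  0.83  0.97  1.82 -0.84  0.96 -0.55]
0 [-0.03  0.79  0.91  1.82 -0.78  0.93 -0.33]
15 [ 0.    0.76  0.85  1.82 -0.72  0.9  -0.12]
30 [ 0.03  0.74  0.79  1.82 -0.67  0.88  0.1 ]
45 [ 0.07  0.71  0.74  1.82 -0.62  0.86  0.32]
60 [ 0.1   0.69  0.68  1.81 -0.57  0.84  0.54]
75 [ 0.14  0.67  0.62  1.81 -0.51  0.82  0.75]
90 [ 0.18  0.65  0.56  1.81 -0.46  0.81  0.97]
105 [ 0.22  0.64  0.5   1.81 -0.41  0.8   1.19]
120 [ 0.26  0.62  0.44  1.8  -0.35  0.79  1.4 ]
135 [ 0.31  0.61  0.37  1.8  -0.3   0.78  1.62]
150 [ 0.35  0.6   0.31  1.8  -0.25  0.78  1.83]
165 [ 0.4   0.6   0.25  1.79 -0.2   0.77  2.05]
180 [ 0.44  0.59  0.18  1.79 -0.15  0.77  2.27]
24.85
```

View pics/w4.png

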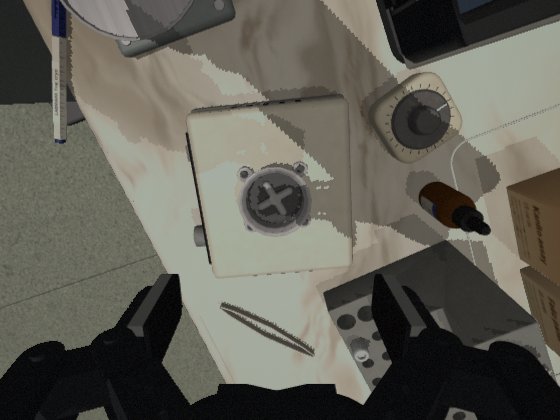

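View pics/w3.png

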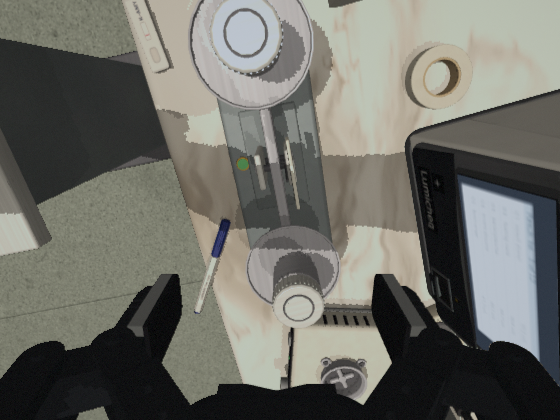

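The wrist view shows the mill cup at (276,199) with its pin cross, well clear of the neighbouring items. The earlier view shows a jar on each pan, the left one high at (246,38) and the right one low at (298,305). Now I'll move the heavier jar.

```bash
python3 - <<'E'
from h import *
env.move_straight([480,-300,250],v=250,attitude=Q(67))
env.move_straight([466,-212,220],v=250,attitude=Q(65))
env.move_straight([466,-212,127.5],v=100)
env.command_gripper(40)
env.move_straight([466,-212,160],v=25)
env.move_straight([466,-212,215],v=120)
env.move_straight([493.3,-395.2,200],v=200)
env.move_straight([493.3,-395.2,122],v=120)
env.dwell(.3); f0=env.get_state()["force"]
h=env.move_straight([493.3,-395.2,92],v=12,until_force=4)
s=env.get_state(); print(h,s["tcp_pos"],s["force"]-f0,s["moment"],s["gripper_width"],s["t"])
E
```

```text
True [ 493.25058692 -395.18460846   95.1152234 ] [-0.13560258  1.02288124 14.73430195] [ 0.02317192 -0.0616875  -0.00927074] 43.16917466938495 33.7
```

TCP z of 95.1 puts the jar's underside at about 46.6 mm. On the pins it would have been about 52 mm, so it dropped straight home. I'll release it and verify.

```bash
python3 - <<'E'
from h import *
env.command_gripper(85)
env.move_straight([493.3,-395.2,215],v=150)
im,d,W=cloud("wrist")
w,_=zc(W,104,122,(493,-395),35); print("mill jar",circ(w))
env.move_straight([480,-270,290],v=200)
im,d,W=cloud("wrist"); cv2.imwrite("pics/w5.png",im)
for g in((472,-2),(493,-395)):
    w,_=zc(W,104,160,g,40); print(circ(w) if len(w)>5 else 0)
w,_=zc(W,80,103,(466,-212),46); print("right pan",circ(w) if len(w)>5 else 0)
im,d,W=cloud("side"); cv2.imwrite("pics/s5.png",im)
for g in((472,-2),(493,-395)):
    w,_=zc(W,104,160,g,40); print(circ(w) if len(w)>5 else 0)
s=env.get_state();print(s["force"],s["t"])
E
```

```text
mill jar (array([ 493. , -396.1]), 22.8, array([ 493.4, -395.5]), array([44.2, 44.9]), 2984, np.float64(110.8))
0
(array([ 493.5, -395.5]), 22.8, array([ 493.5, -394.9]), array([44.1, 43.9]), 1392, np.float64(110.7))
right pan (array([ 466., -212.]), 46.0, array([ 465.6, -212.1]), array([91.5, 91.2]), 8305, np.float64(97.2))
(array([470.8,  -5.6]), 23.0, array([470.6,  -6.1]), array([38.6, 44.1]), 210, np.float64(133.5))
(array([ 492.4, -396.7]), 22.7, array([ 491.7, -396.4]), array([41.9, 44.4]), 235, np.float64(112.1))
[ 0.42924438 -0.19528508 -0.28117513] 36.1917
```

View pics/s5.png

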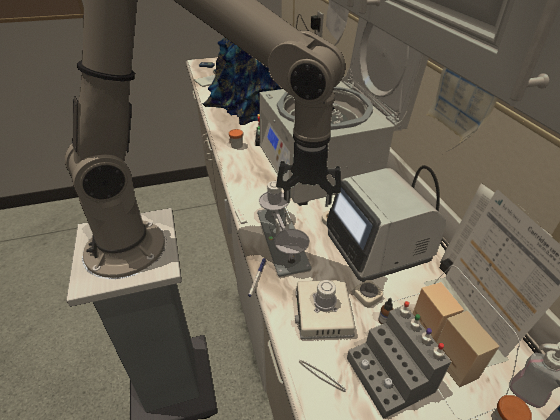

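The heavier jar is home in the mill cup at (325,292), top at 110.7 mm against 110.5 expected. The lighter jar stands on the left pan at (273,190). Nothing else has visibly moved.

```bash
python3 -c "
from plant import env
print(env.hand_in())"
```

```text
the job is handed in; nothing more can be done
None
```

The job is handed in, though the hand-in call returned no verdict: the jar that sank the right pan is in the mill cup, its top measuring 110.7 mm (110.5 mm is fully home), and the lighter one stands on the left pan.

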